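Set three lab vessels back on their own stations

TASK

The three vessels on the lab bench stand on the wrong stations: put the round amber bottle on the magnetic stirrer's plate, the low white jar on the balance pan and the square white bottle in the steel spill tray, each upright in the middle of its place and let go. Use the empty cork mat as the parking spot while you change them round, standing one of them there for the time being. Keep them upright, set them down rather than drop them, and leave the wrench, the small beaker and the timer where they lie.

Things in the scene. Friction and masses are not known exactly. Their poses are not given: they have to be found in the camera images.
- amber: Round amber glass bottle with a paper label and a screw cap, closed, about 0.32 kg. Body 64 mm diameter up to 76 mm, then a shoulder that narrows to the 40 mm diameter cap between 99 and 134 mm; 134 mm tall. Origin at the centre of its underside, z up along its axis. At the start it stands on the balance pan.
- jar: Low round white plastic jar with a paper label, lid 60 mm diameter (from 47 to 62 mm), body 57 mm diameter, 62 mm tall, about 0.18 kg. Origin at the centre of its underside, z up. At the start it stands in the spill tray.
- canister: Square white plastic bottle, body 50 x 50 mm and 92 mm tall, with a round screw cap on top, 34 mm diameter, from 100 to 130 mm; 130 mm tall, about 0.24 kg. Origin at the centre of its underside, z up, x and y across its flat sides. At the start it stands on the stirrer.
- stirrer: Magnetic stirrer, fixed to the bench: grey housing 150 x 120 mm, 52 mm high, with a round aluminium plate of 110 mm diameter on it whose flat top is 58 mm above the bench; a knob on its -x front. Origin at bench level under the centre of the plate, z up; the housing reaches 85 mm to -x (knob 97 mm), 65 mm to +x and 60 mm to each side.
- balance: Laboratory balance, fixed to the bench: white housing 190 x 130 mm, 40 mm high, with a round steel pan of 110 mm diameter whose flat top is 47 mm above the bench and does not give; a dark display on its -x part. Origin at bench level under the centre of the pan, z up; the housing reaches 120 mm to -x, 70 mm to +x and 65 mm to each side.
- tray: Square shallow steel spill tray, fixed to the bench, 120 x 120 mm outside, walls 4 mm thick, rim 14 mm above the bench, flat inner floor 112 x 112 mm, 4 mm above the bench. Origin under its centre at bench level, z up.
- mat: Round cork mat, fixed to the bench, 110 mm diameter, 4 mm thick, empty at the start. Origin at bench level under its centre, z up.
- wrench: Bystander: small steel open-ended wrench, 130 mm long, lying flat along x on the bench. Origin at its underside near the middle.
- beaker: Bystander: small white porcelain beaker, rim 48 mm diameter, 50 mm tall, open. Origin at the centre of its underside.
- timer: Bystander: flat grey bench timer, 55 x 55 mm and 18 mm high. Origin at the centre of its underside.
There are look-alikes about, which are no part of the job. Several things have the shape of the tray; the one meant has the colours described above.

How it is judged:
By the outcome, as a careful person would: the job done as asked, in the order asked, and still so for the second after the job is handed in, with the robot touching nothing.
It also fails if it takes over 109 s, if anything falls off the work surface, if the arm or the gripper's body presses on something with over 40 N, if the wrist force passes 120 N, or if a joint passes its speed limit or range.

ROBOT

A 7-joint arm with a two-finger parallel gripper is mounted at the origin on the work surface. World frame = base frame: x ahead of the robot, y to its left, z up, the work surface at z = 0. Lengths are in m, angles in rad, forces in N, time in s.
With the tool pointing down it reaches from about 0.425 to 0.875 m from the base axis. Payload 4.7 kg.
Tool frame: the origin (TCP) lies on the mounting face of the last link; the fingertips stand 182 mm ahead of it and the grasp point (between the pads) lies ahead of it (ctrl.grip_point_offset is the z of the grasp point in the tool frame, in m); z points along the fingers, y is the line along which they close (so a half turn about z gives the same grasp; the last joint's range is limited). The gripper opens to 87 mm and grips with 3 to 60 N. Pads are 19 mm wide; open, the fingers measure 117 mm over their backs; the gripper's body (75 mm by 190 mm) begins 51 mm behind the grasp point.
Start: joints at [0.014, 0.321, -0.07, 1.45, 0.023, 1.371, -0.057], TCP at [0.65, -0, 0.405] pointing down, gripper open.
Joint ranges: [-2.86, 2.86], [-0.3, 2.09], [-1.38, 1.24], [0.06, 2.45], [-1.56, 4.7], [0.09, 2.05], [-2.69, 2.69]. Speed limits (rad/s): [2.57, 2.57, 3.14, 3.14, 3.14, 3.14, 3.14].

INTERFACE

Orientations are given as a rotation vector (axis times angle).
In Python, from bench import ctrl gives the robot as it stands.
- The arm moves only by the tool hand_motion, called after "Request:" in YAML: its name, and indented under it one key for each argument. Schema: {"type":"object","properties":{"steps":{"type":"object","properties":{"sx":{"type":"array","items":{"type":"number"},"minItems":1,"maxItems":20},"sy":{"type":"array","items":{"type":"number"},"minItems":1,"maxItems":20},"sz":{"type":"array","items":{"type":"number"},"minItems":1,"maxItems":20},"spin":{"type":"array","items":{"type":"number"},"minItems":1,"maxItems":20},"aperture":{"type":"array","items":{"type":"number"},"minItems":1,"maxItems":20}},"additionalProperties":false,"required":["sx","sy","sz","spin","aperture"]},"force":{"type":"number"},"only":{"type":"string"},"quiet":{"type":"boolean"},"lines":{"type":"string"}},"required":["steps"],"additionalProperties":false}. steps is an object with one list for each field, all of the same length, 1 to 20, a row being the entries at one place: sx, sy, sz (the shift in units of 25 mm), spin (a turn about the tool's z in units of 0.2 rad), aperture (the opening from 0.0 (shut) to 1.0 (fully open)); each row is the pose to reach, as a shift and turn from the pose commanded when the call began, along the tool's axes at that moment; what a row does not reach only later rows make up. A row lasts 1/10 s, in which the tool goes at most 0.05 m and 0.15 rad, less where a joint would pass 70% of its speed; a pose out of reach is approached as far as the arm can. The fingers move at their own pace and stop on an object; force is the grip in N (left out, the last holds). Time passes only in rows, so rows that do not move let the fingers close. The tool returns the time, the measured TCP pose, the force, the opening and the grip force at its end. only (a regular expression) keeps the lines of the reply that match it, lines (a string "A,B") keeps lines A to B, and quiet returns only ok. Input that does not fit is refused with a message, and nothing moves.
- ctrl.get_state(): the state, without advancing time (a new reading comes with each control period).
- ctrl.get_image(name): name is "scene" or "side" or "wrist"; returns (picture, depth): 400x640x3 uint8, red, green, blue; 400x640 float32, m along the optical axis (not along the pixel's ray), 0 where there is no reading.
- ctrl.camera_model(name): a dict with "vertical_fov" (degrees; the focal length in pixels is half the picture's height over the tangent of half this angle, whatever the lens; pixels are square), "cx", "cy" (the principal point, pixels), "rvec" (rotation vector, rad) and "tvec" (3), from world to camera coordinates, as OpenCV has them; the wrist camera has in their place "hand_eye" (4x4, takes a point from camera to tool coordinates, whose origin is the TCP and whose axes are the flange's). Camera axes: x right, y down, z forward; pixel columns grow to the right and rows downward; lengths in m; the calibration is good to about 2 mm. A picture is of the moment at which its call begins: read the wrist's pose just before it. camera_model takes no time and is no camera call.
- ctrl.close_job(): hands the job in; it is judged then, once.
The state is a dict: "time": time; "joint_positions": joint angles; "qd": joint speeds; "joint_torque": joint torques, N m; "position": TCP position; "tool_rot": TCP orientation; "ft_force": force on the tool from outside, world axes, zero at the start; "torque": the same for the moment, N m; "grip_width": opening from 0.0 (shut) to 1.0 (fully open); "grip_force": force on a finger pad.
Only numpy, scipy, OpenCV 4.12 (cv2) and the standard library are available. Lean on these libraries where they do the work, as an engineer would, in place of code of your own. Each camera call takes 0.05 s, during which the arm holds its last target. There are 200 camera calls.

## Working session

There is one attempt and no reset: what is moved stays moved. The work goes in short steps, Python scripts to look and compute and a tool call to move; the robot and the scene stay as the last step left them, time stands still between calls to the robot, and variables do not carry over. Pictures are saved under pics/ and viewed, at most 14 in all, crops included, and the job is handed in when it is done.

```bash
mkdir -p pics; ls
```

Create h.py:
```python
import numpy as np, cv2
from bench import ctrl
def K(n):
    m=ctrl.camera_model(n); f=200/np.tan(np.radians(m["vertical_fov"])/2); return m,f
def pts(n,d,st=None):
    m,f=K(n); v,u=np.mgrid[0:400,0:640]
    c=np.stack([(u-m["cx"])/f*d,(v-m["cy"])/f*d,d],-1)
    if "rvec" in m:
        R=cv2.Rodrigues(np.array(m["rvec"],float))[0]; return (c-np.array(m["tvec"]).ravel())@R
    H=np.array(m["hand_eye"]); R=cv2.Rodrigues(np.array(st["tool_rot"],float))[0]
    return (c@H[:3,:3].T+H[:3,3])@R.T+np.array(st["position"])
```

Run:
```python
from h import *
print(ctrl.grip_point_offset, ctrl.get_state())
for n in("scene","side","wrist"):
    st=ctrl.get_state(); i,d=ctrl.get_image(n); cv2.imwrite(f"pics/{n}0.png",i[...,::-1]); np.savez(f"{n}0.npz",i=i,d=d); print(n,ctrl.camera_model(n),(d>0).mean())
```

```text
pics
0.1635 {'time': 0.0, 'joint_positions': array([ 0.0140717 ,  0.32185184, -0.07006246,  1.4516558 ,  0.02260856,
        1.37081244, -0.05691701]), 'qd': array([ 0.00053122, -0.00032706, -0.00099536,  0.00168229,  0.00029553,
       -0.00082313,  0.00062211]), 'joint_torque': array([-2.58547143e-04, -4.91284704e+01, -4.03903294e-01, -3.12526345e+01,
       -6.40594075e-02,  4.37659642e-02,  1.61017233e-04]), 'position': array([ 6.49801215e-01, -2.81606214e-05,  4.03651920e-01]), 'tool_rot': array([-2.22050442, -2.22055329,  0.0022771 ]), 'ft_force': array([-0.22646771,  0.26872775, -0.38922398]), 'torque': array([-0.02461741,  0.01512938,  0.00669529]), 'grip_force': 0.0, 'grip_width': 1.0059597518172232}
scene {'vertical_fov': 54.645008993263176, 'cx': 319.28008577898436, 'cy': 201.8651568140949, 'rvec': array([ 2.13069129,  0.90990869, -0.392036  ]), 'tvec': array([-0.42471517, -0.17518482,  1.3392128 ])} 0.9946171875
side {'vertical_fov': 42.594954207989346, 'cx': 317.65214627257023, 'cy': 207.61401085146935, 'rvec': array([ 0.83722569, -2.43696936,  1.21989536]), 'tvec': array([0.48590976, 0.19407147, 1.52746417])} 0.99551171875
wrist {'vertical_fov': 71.23640406197973, 'cx': 321.36245738979187, 'cy': 200.10050445912242, 'hand_eye': array([[-8.98742946e-04, -9.54135473e-01, -2.99373833e-01,
         8.17703489e-02],
       [ 9.99999235e-01, -1.11188913e-03,  5.41632506e-04,
         2.58221408e-04],
       [-8.49661297e-04, -2.99373117e-01,  9.54135742e-01,
         2.07109403e-02],
       [ 0.00000000e+00,  0.00000000e+00,  0.00000000e+00,
         1.00000000e+00]])} 0.9958359375
```

View pics/scene0.png

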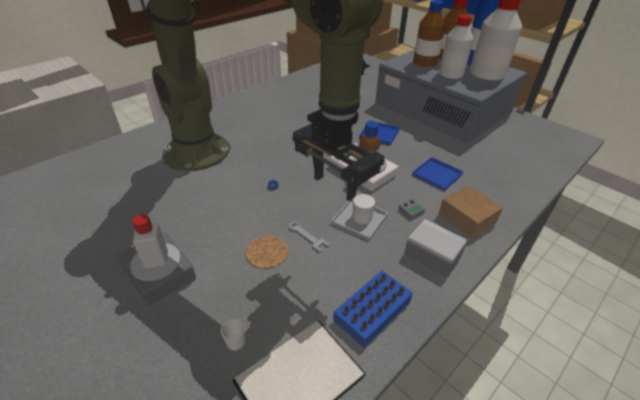

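View pics/side0.png

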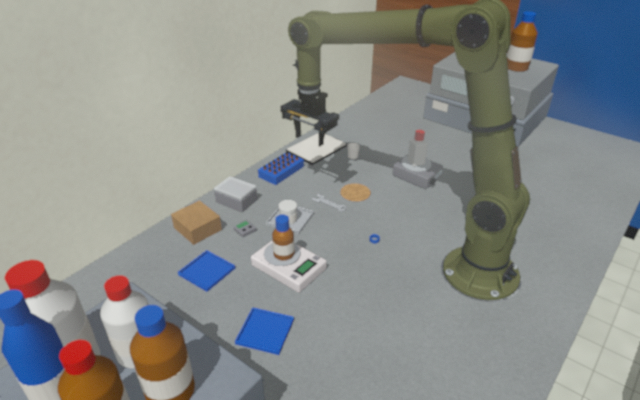

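View pics/wrist0.png

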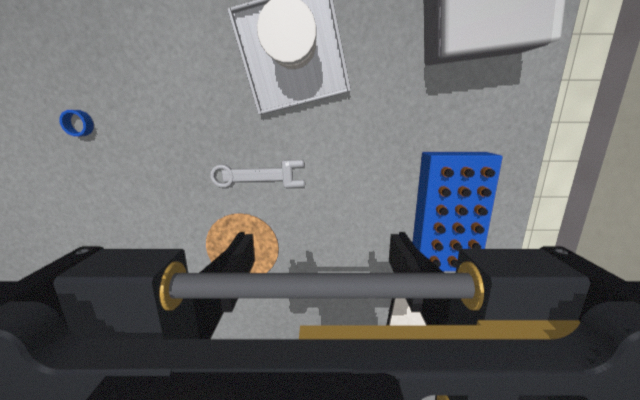

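Scene view: canister (red cap ~(142,222)) on the stirrer, mat (267,252), jar (362,203) in the grey tray, amber (372,135) on the balance, partly behind the gripper. The side view shows all of them: amber cap (282,222), jar (288,208), mat (356,192), canister cap (419,135). The wrist view shows the jar lid (287,32) and mat (242,245).

Run:
```python
from h import *
def circ(p):
    A=np.c_[2*p[:,:2],np.ones(len(p))]; b=(p[:,:2]**2).sum(1); s=np.linalg.lstsq(A,b,rcond=None)[0]; return s[:2]
for n in("scene","side"):
    z=np.load(n+"0.npz"); i,d=z["i"],z["d"]; P=pts(n,d); hsv=cv2.cvtColor(i,cv2.COLOR_RGB2HSV)
    H,S,V=[hsv[...,k].astype(int) for k in range(3)]
    def rep(name,m,box,zr):
        u0,v0,u1,v1=box; w=np.zeros_like(m); w[v0:v1,u0:u1]=1; m=m&w&(d>0)&(P[...,2]>zr[0])&(P[...,2]<zr[1]); p=P[m]
        if len(p)<5: print(n,name,len(p));return
        q=(p.min(0)+p.max(0))/2
        print(n,name,len(p),"mean",p.mean(0).round(4),"mid",q.round(4),"ext",np.ptp(p,0).round(3))
    B={"scene":dict(can=(110,200,200,300),mat=(240,230,295,275),jar=(325,185,392,240),amb=(355,115,400,190),beak=(215,310,255,355),wr=(285,215,332,255),tim=(395,195,428,222)),
       "side":dict(can=(390,120,445,192),mat=(335,180,375,205),jar=(262,195,318,235),amb=(245,210,330,290),beak=(340,138,365,162),wr=(308,190,348,214),tim=(232,216,260,238))}[n]
    T=np.ones_like(H,bool)
    rep("cancap",((H<8)|(H>172))&(S>130),B["can"],(.1,.25)); rep("canbody",T,B["can"],(.075,.145))
    rep("cantop",T,B["can"],(.183,.195)); rep("plate",T,B["can"],(.056,.061));
    rep("mat",(H>5)&(H<20)&(S>70),B["mat"],(-.01,.02))
    rep("lidtop",T,B["jar"],(.063,.07)); rep("tray",T,B["jar"],(.009,.018)); rep("jarall",T,B["jar"],(.025,.08))
    rep("ambcap",(H>100)&(H<125)&(S>110),B["amb"],(.14,.2)); rep("ambtop",T,B["amb"],(.177,.186));rep("pan",T,B["amb"],(.044,.052));rep("ambbody",T,B["amb"],(.06,.12)); rep("balall",T,B["amb"],(.02,.044))
    rep("beaker",T,B["beak"],(.01,.06)); rep("wrench",T,B["wr"],(.004,.03)); rep("timer",T,B["tim"],(.012,.03))
z=np.load("wrist0.npz"); i,d=z["i"],z["d"]; P=pts("wrist",d,ctrl.get_state())
m=np.zeros(d.shape,bool); m[0:65,250:325]=1; p=P[m&(P[...,2]>.055)&(P[...,2]<.075)]; print("wrist lid",len(p),p.mean(0),(p.min(0)+p.max(0))/2,np.ptp(p,0))
hsv=cv2.cvtColor(i,cv2.COLOR_RGB2HSV)
m[:]=0; m[205:275,200:282]=1; m&=(hsv[...,0]<20)&(hsv[...,1]>70)&(P[...,2]<.02); p=P[m]; print("wrist mat",p.mean(0),p.min(0),p.max(0))
m[:]=0; m[0:120,225:352]=1; m&=(P[...,2]>.009)&(P[...,2]<.018); q=P[m][:,:2]; r=cv2.minAreaRect(q.astype(np.float32)*1000); print("tray",r)
```

```text
scene cancap 269 mean [ 0.4249 -0.3441  0.1812] mid [ 0.418  -0.3425  0.176 ] ext [0.035 0.03  0.03 ]
scene canbody 678 mean [ 0.4372 -0.3458  0.111 ] mid [ 0.432 -0.341  0.11 ] ext [0.041 0.065 0.07 ]
scene cantop 167 mean [ 0.4202 -0.3415  0.1881] mid [ 0.4178 -0.341   0.1871] ext [0.034 0.033 0.008]
scene plate 773 mean [ 0.4323 -0.3492  0.0587] mid [ 0.4172 -0.3431  0.0585] ext [0.112 0.11  0.005]
scene mat 1076 mean [ 0.5322 -0.1138  0.0051] mid [ 0.5309 -0.1117  0.0043] ext [0.107 0.107 0.01 ]
scene lidtop 251 mean [0.6165 0.16   0.0672] mid [0.6156 0.1612 0.0665] ext [0.058 0.061 0.007]
scene tray 332 mean [0.6176 0.1521 0.0136] mid [0.6064 0.1939 0.0134] ext [0.157 0.223 0.009]
scene jarall 476 mean [0.6208 0.1546 0.0567] mid [0.6006 0.2046 0.0483] ext [0.088 0.148 0.046]
scene ambcap 187 mean [0.4892 0.3269 0.1717] mid [0.4842 0.3321 0.167 ] ext [0.038 0.039 0.037]
scene ambtop 94 mean [0.4846 0.3319 0.1818] mid [0.4829 0.3342 0.1812] ext [0.039 0.039 0.008]
scene pan 56 mean [0.5283 0.3465 0.0477] mid [0.5019 0.3305 0.0475] ext [0.115 0.118 0.007]
scene ambbody 89 mean [0.4
[... 1579 characters left out ...]
037 ] mid [0.5403 0.2749 0.032 ] ext [0.344 0.26  0.024]
side beaker 175 mean [ 0.6928 -0.3159  0.0326] mid [ 0.717  -0.3637  0.0332] ext [0.119 0.162 0.046]
side wrench 314 mean [ 0.5678 -0.0021  0.0073] mid [ 0.5778 -0.0032  0.0111] ext [0.185 0.196 0.014]
side timer 206 mean [0.6899 0.2941 0.0189] mid [0.6941 0.2937 0.0197] ext [0.064 0.062 0.015]
wrist lid 3095 [0.61510932 0.15994924 0.06535747] [0.61439197 0.15902712 0.06156374] [0.05842234 0.05578623 0.01311465]
wrist mat [ 0.53397252 -0.09854325  0.00353373] [ 0.47536395 -0.15466522 -0.00201602] [ 0.58418256 -0.05825471  0.0062461 ]
tray ((613.7730712890625, 151.309326171875), (119.98743438720703, 119.90877532958984), 13.566162109375)
```

The manual's scale: shifts go in units of 25 mm and turns go in units of 0.2 rad. Converting my numbers, -0.41 m is -16.4, -0.232 m is -9.28.

Request:
hand_motion:
  steps: {"sx": [-4, -8, -12, -15.2, -16.4, -16.4, -16.4, -16.4, -16.4, -16.4, -16.4, -16.4, -16.4, -16.4], "sy": [-2.4, -4.8, -7.2, -8.8, -9.28, -9.28, -9.28, -9.28, -9.28, -9.28, -9.28, -9.28, -9.28, -9.28], "sz": [0, 0, 0, 0, 0, 0, 0, 0, 0, 0, 0, 0, 0, 0], "spin": [0, 0, 0, 0, 0, 0, 0, 0, 0, 0, 0, 0, 0, 0], "aperture": [1, 1, 1, 1, 1, 1, 1, 1, 1, 1, 1, 1, 1, 1]}
  force: 25

```text
time: 1.55
position: [0.4193, -0.4084, 0.4047]
tool_rot: [-2.218, -2.225, -0.001]
ft_force: [0.3, -0.4, 0.5]
grip_width: 1.001
grip_force: 0.0
```

Create look.py:
```python
import sys; from h import *
tag=sys.argv[1]; st=ctrl.get_state(); i,d=ctrl.get_image("wrist"); cv2.imwrite(f"pics/{tag}.png",i[...,::-1]); P=pts("wrist",d,st)
print(st["position"].round(4),st["tool_rot"].round(4))
ok=(d>0.12); ok[235:]=False
for a in sys.argv[2:]:   # zlo,zhi slabs, optional s = square
    lo,hi=map(float,a.split(",")); m=(ok&(P[...,2]>lo)&(P[...,2]<hi)).astype(np.uint8)
    n,l,s,c=cv2.connectedComponentsWithStats(m)
    for k in range(1,n):
        if s[k,4]<300: continue
        q=(P[l==k][:,:2]*1000).astype(np.float32); r=cv2.minAreaRect(q); e=cv2.minEnclosingCircle(q)
        print(a,s[k].tolist(),"z",np.median(P[l==k][:,2]).round(4),"rect",np.round(r[0],1),np.round(r[1],1),round(r[2],1),"circ",np.round(e[0],1),round(e[1],1))
```

```bash
python3 look.py can1 .182,.196 .14,.155 .0555,.062 .046,.0545
```

```text
[ 0.4193 -0.4084  0.4047] [-2.2177e+00 -2.2249e+00 -1.0000e-03]
.182,.196 [294, 111, 48, 50, 1845] z 0.1873 rect [ 417.2 -342.4] [33.1 32.6] 42.8 circ [ 417.1 -342.3] 16.8
.14,.155 [281, 92, 77, 79, 1775] z 0.1488 rect [ 417.2 -342.4] [49.9 50.1] 58.7 circ [ 417.1 -342.6] 32.7
.0555,.062 [271, 78, 96, 100, 3830] z 0.0575 rect [ 416.4 -345.3] [108.2 108.7] 3.3 circ [ 416.7 -345.1] 54.8
.046,.0545 [245, 71, 134, 110, 5863] z 0.0512 rect [ 406.7 -344.9] [119.7 149.6] 87.7 circ [ 406.7 -345.2] 92.4
.046,.0545 [528, 81, 46, 44, 513] z 0.0491 rect [ 680.2 -315.6] [46.5 47.7] 88.2 circ [ 680.1 -315.3] 24.6
```

View pics/can1.png

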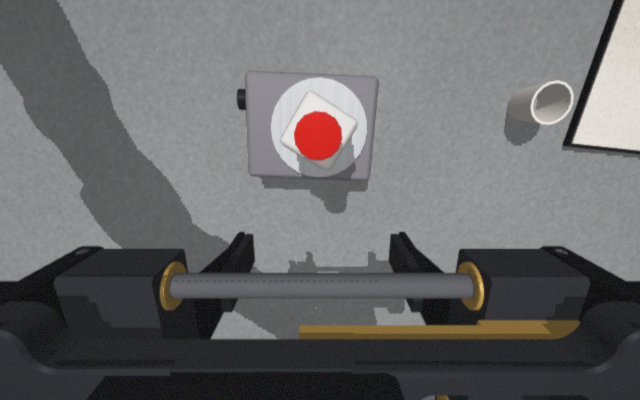

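Wrist view: canister cap (318,135) on the plate (319,127), beaker (548,100). Canister is at (.417,-.342), stirrer at (.4166,-.345).

Request:
hand_motion:
  steps: {"sx": [1.2, 2.68, 2.68, 2.68, 2.68, 2.68, 2.68, 2.68, 2.68, 2.68, 2.68, 2.68, 2.68, 2.68, 2.68], "sy": [-0.04, -0.06, -0.06, -0.06, -0.06, -0.06, -0.06, -0.06, -0.06, -0.06, -0.06, -0.06, -0.06, -0.06, -0.06], "sz": [0, 0, 0, 0.8, 1.6, 2.4, 2.68, 2.68, 2.68, 2.68, 2.68, 2.68, 2.68, 2.68, 2.68], "spin": [0, 0, 0, 0, 0, 0, 0, 0, 0, 0, 0, 0, 0, 0, 0], "aperture": [1, 1, 1, 1, 1, 1, 1, 1, 0, 0, 0, 0, 0, 0, 0]}
  force: 25

```text
time: 3.1
position: [0.4165, -0.343, 0.3378]
tool_rot: [2.221, 2.221, 0.0]
ft_force: [-0.7, -0.0, -0.7]
grip_width: 0.445
grip_force: 0.0
```

Request:
hand_motion:
  steps: {"sx": [0, 0, 0, 0, 0], "sy": [0, 0, 0, 0, 0], "sz": [0, 0, 0, 0, 0], "spin": [0, 0, 0, 0, 0], "aperture": [0, 0, 0, 0, 0]}
  force: 25

```text
time: 3.6
position: [0.4166, -0.343, 0.3378]
tool_rot: [2.221, 2.221, 0.0]
ft_force: [-0.6, -0.4, -0.1]
grip_width: 0.381
grip_force: 25.0
```

Request:
hand_motion:
  steps: {"sx": [0, 0, 0, 0], "sy": [0, 0, 0, 0], "sz": [-0.4, -1.2, -2, -2], "spin": [0, 0, 0, 0], "aperture": [0, 0, 0, 0]}

```text
time: 4.0
position: [0.4171, -0.3436, 0.3909]
tool_rot: [2.218, 2.217, 0.002]
ft_force: [1.3, 0.6, -1.5]
grip_width: 0.38
grip_force: 25.0
```

Request:
hand_motion:
  steps: {"sx": [0.4, 1.6, 2.8, 4, 5.2, 6.4, 7.6, 8.6, 9.24, 9.24, 9.24, 9.24, 9.24, 9.24, 9.24, 9.24, 9.24, 9.24], "sy": [0.2, 0.8, 1.4, 2, 2.6, 3.2, 3.76, 4.24, 4.56, 4.56, 4.56, 4.56, 4.56, 4.56, 4.56, 4.56, 4.56, 4.56], "sz": [0, 0, 0, 0, 0, 0, 0, 0, 0, 0, 0.8, 1.6, 2.4, 3.2, 3.8, 4, 4.08, 4.08], "spin": [0, 0, 0, 0, 0, 0, 0, 0, 0, 0, 0, 0, 0, 0, 0, 0, 0, 0], "aperture": [0, 0, 0, 0, 0, 0, 0, 0, 0, 0, 0, 0, 0, 0, 0, 0, 0, 0]}

```text
time: 5.8
position: [0.5307, -0.1122, 0.2862]
tool_rot: [2.221, 2.221, 0.001]
ft_force: [-0.7, -0.3, -1.5]
grip_width: 0.383
grip_force: 25.0
```

Request:
hand_motion:
  steps: {"sx": [0, 0, 0], "sy": [0, 0, 0], "sz": [0.04, 0.04, 0.04], "spin": [0, 0, 0], "aperture": [0, 0, 0]}

```text
time: 6.1
position: [0.5307, -0.112, 0.2854]
tool_rot: [2.221, 2.221, 0.001]
ft_force: [-0.1, 0.4, -2.2]
grip_width: 0.381
grip_force: 25.0
```

Converted, 0.001 m is 0.04.

Request:
hand_motion:
  steps: {"sx": [0, 0, 0], "sy": [0, 0, 0], "sz": [0.04, 0.04, 0.04], "spin": [0, 0, 0], "aperture": [0, 0, 0]}

```text
time: 6.4
position: [0.5305, -0.112, 0.2838]
tool_rot: [2.221, 2.221, 0.0]
ft_force: [0.2, 0.1, -1.6]
grip_width: 0.379
grip_force: 25.0
```

Request:
hand_motion:
  steps: {"sx": [0, 0, 0], "sy": [0, 0, 0], "sz": [0.04, 0.04, 0.04], "spin": [0, 0, 0], "aperture": [0, 0, 0]}

```text
time: 6.7
position: [0.5306, -0.1121, 0.2838]
tool_rot: [2.221, 2.221, 0.0]
ft_force: [-3.3, 0.9, 5.3]
grip_width: 0.382
grip_force: 25.0
```

Request:
hand_motion:
  steps: {"sx": [0, 0, 0, 0, 0, 0, 0, 0, 0, 0, 0], "sy": [0, 0, 0, 0, 0, 0, 0, 0, 0, 0, 0], "sz": [0, 0, 0, 0, 0, 0, -1.2, -2.8, -4.8, -5.2, -5.2], "spin": [0, 0, 0, 0, 0, 0, 0, 0, 0, 0, 0], "aperture": [0.5, 0.7, 1, 1, 1, 1, 1, 1, 1, 1, 1]}

```text
time: 7.8
position: [0.5311, -0.1121, 0.4154]
tool_rot: [2.218, 2.218, 0.005]
ft_force: [0.1, 0.1, -1.0]
grip_width: 0.999
grip_force: 0.0
```

Request:
hand_motion:
  steps: {"sx": [2, 4, 6, 8, 10, 12, 13.6, 15.04, 15.04, 15.04, 15.04], "sy": [-0.4, -0.8, -0.8, -1.2, -1.2, -1.6, -1.6, -1.92, -1.92, -1.92, -1.92], "sz": [0, 0, 0, 0, 0, 0, 0, 0, 0, 0, 0], "spin": [0, 0, 0, 0, 0, 0, 0, 0, 0, 0, 0], "aperture": [1, 1, 1, 1, 1, 1, 1, 1, 1, 1, 1]}

```text
time: 8.9
position: [0.4829, 0.2625, 0.4113]
tool_rot: [2.224, 2.219, -0.004]
ft_force: [-0.5, -0.7, 1.0]
grip_width: 1.0
grip_force: 0.0
```

```bash
python3 look.py amb1 .172,.186 .044,.053 .03,.043
```

Run:
```python
from h import *
i,d=ctrl.get_image("scene"); cv2.imwrite("pics/s2.png",i[180:360,60:460,::-1].repeat(2,0).repeat(2,1))
```

```text
[0.4829 0.2625 0.4113] [ 2.2235  2.2193 -0.0042]
.172,.186 [294, 99, 53, 55, 2334] z 0.1803 rect [482.  333.8] [38.4 38.3] 89.6 circ [482.  333.8] 19.9
.044,.053 [549, 15, 47, 108, 677] z 0.0487 rect [761.6 386.8] [109.6   7.1] 84.0 circ [764.2 386.5] 54.8
.044,.053 [282, 72, 92, 96, 3161] z 0.0465 rect [490.1 332.9] [108.7 108.4] 89.9 circ [490.  333.4] 55.0
.044,.053 [535, 196, 100, 39, 530] z 0.0479 rect [819.7 228.3] [124.3  36.7] 23.7 circ [826.7 212.4] 62.2
.03,.043 [540, 18, 56, 112, 920] z 0.0368 rect [768.2 371.2] [ 57.3 127.8] 22.3 circ [793.9 381.7] 63.9
.03,.043 [226, 63, 162, 111, 9977] z 0.0396 rect [465.1 333.4] [130.4 190. ] 89.5 circ [465.2 333.6] 111.5
.03,.043 [527, 193, 101, 42, 553] z 0.0365 rect [816.4 228.5] [124.7  41.9] 28.1 circ [826.2 210. ] 62.3
```

View pics/amb1.png

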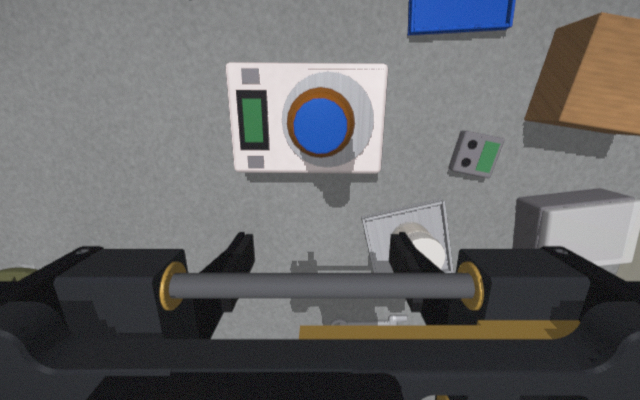

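View pics/s2.png

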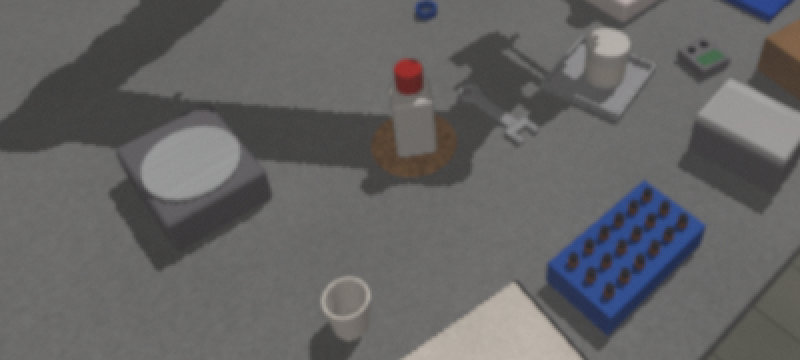

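Wrist view: amber cap (321,120) on the balance, pan at (327,120). Scene crop: canister upright on the mat (cap (408,75)), stirrer empty. Amber is at (.482,.334) and the pan at (.490,.3335).

Request:
hand_motion:
  steps: {"sx": [1.6, 2.84, 2.84, 2.84, 2.84, 2.84, 2.84, 2.84, 2.84, 2.84, 2.84, 2.84, 2.84, 2.84, 2.84, 2.84, 2.84, 2.84], "sy": [-0.04, -0.04, -0.04, -0.04, -0.04, -0.04, -0.04, -0.04, -0.04, -0.04, -0.04, -0.04, -0.04, -0.04, -0.04, -0.04, -0.04, -0.04], "sz": [0, 0, 0, 0.8, 1.8, 2.8, 3.32, 3.32, 3.32, 3.32, 3.32, 3.32, 3.32, 3.32, 3.32, 3.32, 3.32, 3.32], "spin": [0, 0, 0, 0, 0, 0, 0, 0, 0, 0, 0, 0, 0, 0, 0, 0, 0, 0], "aperture": [1, 1, 1, 1, 1, 1, 1, 1, 0.6, 0, 0, 0, 0, 0, 0, 0, 0, 0]}
  force: 30

```text
time: 10.8
position: [0.4815, 0.335, 0.3298]
tool_rot: [2.221, 2.221, 0.0]
ft_force: [0.4, 0.3, 1.1]
grip_width: 0.45
grip_force: 30.0
```

Request:
hand_motion:
  steps: {"sx": [0, 0, 0], "sy": [0, 0, 0], "sz": [0, 0, 0], "spin": [0, 0, 0], "aperture": [0, 0, 0]}

```text
time: 11.1
position: [0.4815, 0.335, 0.3298]
tool_rot: [2.221, 2.221, 0.0]
ft_force: [-0.6, 0.6, 0.6]
grip_width: 0.449
grip_force: 30.0
```

Converted, -0.1 m is -4, -0.03 m is -1.2.

Request:
hand_motion:
  steps: {"sx": [0, 0, 0, 0, 0, -0.4, -1.6, -3.2, -4.8, -6.4, -8, -9.6, -11.2, -12.4, -13.6, -13.6], "sy": [0, 0, 0, 0, 0, 0, 0, 0, 0, 0, 0, -0.4, -0.6, -0.8, -1, -1], "sz": [-0.4, -1.2, -2.2, -3.2, -4, -4, -4, -4, -4, -4, -4, -4, -4, -4, -4, -4], "spin": [0, 0, 0, 0, 0, 0, 0, 0, 0, 0, 0, 0, 0, 0, 0, 0], "aperture": [0, 0, 0, 0, 0, 0, 0, 0, 0, 0, 0, 0, 0, 0, 0, 0]}

```text
time: 12.7
position: [0.455, -0.0107, 0.4282]
tool_rot: [-2.231, -2.212, 0.006]
ft_force: [0.9, 0.4, -3.0]
grip_width: 0.452
grip_force: 30.0
```

Request:
hand_motion:
  steps: {"sx": [-0.4, -1.6, -3.2, -4.8, -6.4, -8, -9.6, -11.2, -12.4, -13.2, -13.56, -13.56, -13.56, -13.56], "sy": [0, -0.2, -0.4, -0.6, -0.8, -1, -1.2, -1.4, -1.6, -1.6, -1.6, -1.6, -1.6, -1.6], "sz": [0, 0, 0, 0, 0, 0, 0, 0, 0, 0, 0, 0, 0, 0], "spin": [0, 0, 0, 0, 0, 0, 0, 0, 0, 0, 0, 0, 0, 0], "aperture": [0, 0, 0, 0, 0, 0, 0, 0, 0, 0, 0, 0, 0, 0]}

```text
time: 14.1
position: [0.4172, -0.3424, 0.4296]
tool_rot: [-2.218, -2.224, -0.001]
ft_force: [0.4, 0.6, -3.4]
grip_width: 0.453
grip_force: 30.0
```

Converted, 0.085 m is 3.4, 0.08 m is 3.2.

Request:
hand_motion:
  steps: {"sx": [0, 0, 0, 0, 0, 0, 0, 0], "sy": [0, 0, 0, 0, 0, 0, 0, 0], "sz": [0.4, 1.2, 2, 2.8, 3.2, 3.4, 3.4, 3.4], "spin": [0, 0, 0, 0, 0, 0, 0, 0], "aperture": [0, 0, 0, 0, 0, 0, 0, 0]}

```text
time: 14.9
position: [0.4168, -0.3442, 0.3456]
tool_rot: [2.22, 2.221, 0.001]
ft_force: [0.0, -0.3, -2.6]
grip_width: 0.456
grip_force: 30.0
```

Request:
hand_motion:
  steps: {"sx": [0, 0, 0], "sy": [0, 0, 0], "sz": [0.08, 0.08, 0.08], "spin": [0, 0, 0], "aperture": [0, 0, 0]}

```text
time: 15.2
position: [0.4165, -0.3441, 0.3431]
tool_rot: [2.221, 2.221, 0.0]
ft_force: [-0.1, 0.3, -4.0]
grip_width: 0.453
grip_force: 30.0
```

Request:
hand_motion:
  steps: {"sx": [0, 0, 0], "sy": [0, 0, 0], "sz": [0.04, 0.04, 0.04], "spin": [0, 0, 0], "aperture": [0, 0, 0]}

```text
time: 15.5
position: [0.4165, -0.344, 0.3418]
tool_rot: [2.221, 2.221, 0.0]
ft_force: [0.2, 0.2, -3.9]
grip_width: 0.451
grip_force: 30.0
```

Converted, 0.001 m is 0.04.

Request:
hand_motion:
  steps: {"sx": [0, 0, 0], "sy": [0, 0, 0], "sz": [0.04, 0.04, 0.04], "spin": [0, 0, 0], "aperture": [0, 0, 0]}

```text
time: 15.8
position: [0.4166, -0.344, 0.3408]
tool_rot: [2.221, 2.221, 0.0]
ft_force: [-0.6, 1.3, -3.1]
grip_width: 0.454
grip_force: 30.0
```

Request:
hand_motion:
  steps: {"sx": [0, 0, 0], "sy": [0, 0, 0], "sz": [0.02, 0.02, 0.02], "spin": [0, 0, 0], "aperture": [0, 0, 0]}

```text
time: 16.1
position: [0.4166, -0.3441, 0.3408]
tool_rot: [2.221, 2.221, 0.0]
ft_force: [-2.0, 1.4, 1.3]
grip_width: 0.451
grip_force: 30.0
```

Request:
hand_motion:
  steps: {"sx": [0, 0, 0], "sy": [0, 0, 0], "sz": [0.02, 0.02, 0.02], "spin": [0, 0, 0], "aperture": [0, 0, 0]}

```text
time: 16.4
position: [0.4165, -0.3441, 0.3408]
tool_rot: [2.221, 2.221, 0.0]
ft_force: [-2.7, 1.4, 6.2]
grip_width: 0.454
grip_force: 30.0
```

Request:
hand_motion:
  steps: {"sx": [0, 0, 0, 0, 0, 0, 0, 0, -0.8, -2.4, -2.8, -2.8, -2.8], "sy": [0, 0, 0, 0, 0, 0, 0, 0, 0, 0, 0, 0, 0], "sz": [0, 0, 0, 0, 0, 0, -1.2, -2.4, -3.4, -3.4, -3.4, -3.4, -3.4], "spin": [0, 0, 0, 0, 0, 0, 0, 0, 0, 0, 0, 0, 0], "aperture": [0.5, 0.7, 1, 1, 1, 1, 1, 1, 1, 1, 1, 1, 1]}

```text
time: 17.7
position: [0.4168, -0.4131, 0.424]
tool_rot: [-2.22, -2.221, -0.001]
ft_force: [0.5, 0.5, 0.5]
grip_width: 1.0
grip_force: 0.0
```

```bash
python3 look.py ambp .185,.198 .0555,.0605
```

```text
[ 0.4168 -0.4131  0.424 ] [-2.2196e+00 -2.2206e+00 -1.1000e-03]
.185,.198 [296, 105, 52, 54, 2246] z 0.1913 rect [ 417.1 -344.9] [38.4 38.2] 90.0 circ [ 417.1 -345. ] 19.8
.0555,.0605 [276, 76, 91, 95, 3090] z 0.0575 rect [ 416.7 -345.1] [108.8 108.6] 44.5 circ [ 416.7 -345.4] 54.9
```

Request:
hand_motion:
  steps: {"sx": [1.6, 3.6, 5.2, 6.8, 8.4, 10, 11.6, 13.2, 14.8, 16.4, 18, 19.2, 20.16, 20.16, 20.16, 20.16], "sy": [0.4, 1.2, 2, 2.8, 3.6, 4.4, 5.2, 5.6, 6.4, 6.8, 7.2, 7.6, 7.92, 7.92, 7.92, 7.92], "sz": [0, 0, 0, 0, 0, 0, 0, 0, 0, 0, 0, 0, 0, 0, 0, 0], "spin": [0, 0, 0, 0, 0, 0, 0, 0, 0, 0, 0, 0, 0, 0, 0, 0], "aperture": [1, 1, 1, 1, 1, 1, 1, 1, 1, 1, 1, 1, 1, 1, 1, 1]}

```text
time: 19.35
position: [0.6141, 0.0891, 0.4248]
tool_rot: [2.222, 2.22, -0.001]
ft_force: [0.6, 0.5, 0.2]
grip_width: 0.996
grip_force: 0.0
```

```bash
python3 look.py jar1 .058,.071 .009,.017 .0015,.0065
```

```text
[0.6141 0.0891 0.4248] [ 2.2222e+00  2.2200e+00 -1.4000e-03]
.058,.071 [455, 48, 112, 93, 8366] z 0.0635 rect [830.3 188.4] [118.7  88.1] 6.7 circ [830.1 188.5] 71.5
.058,.071 [296, 95, 51, 52, 2091] z 0.0655 rect [614.3 160.7] [57.6 58.6] 90.0 circ [614.4 160.8] 29.8
.009,.017 [266, 70, 106, 110, 1150] z 0.0131 rect [613.6 151.3] [120.2 120.3] 13.6 circ [613.6 151.4] 83.7
.0015,.0065 [270, 74, 99, 102, 4699] z 0.0035 rect [613.5 151.2] [112.5 112.9] 13.6 circ [613.6 151.2] 79.5
.0015,.0065 [248, 219, 63, 15, 314] z 0.0058 rect [549.1   2.3] [21.6 95.5] 88.6 circ [549.1   1.1] 48.4
```

View pics/jar1.png

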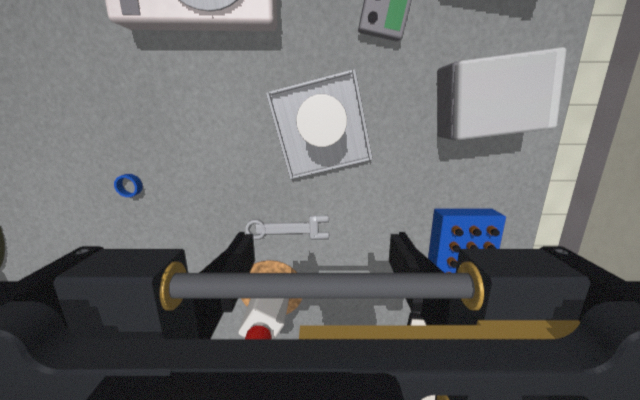

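Wrist view: jar lid (321,120) in the tray (centre ~(320,125)), balance at the top, canister on the mat (258,320).

Request:
hand_motion:
  steps: {"sx": [1.6, 2.84, 2.84, 2.84, 2.84, 2.84, 2.84, 2.84, 2.84, 2.84, 2.84, 2.84, 2.84, 2.84, 2.84, 2.84], "sy": [0, 0, 0, 0, 0, 0, 0, 0, 0, 0, 0, 0, 0, 0, 0, 0], "sz": [0.8, 2.4, 4, 5.6, 6.8, 7.6, 8.12, 8.12, 8.12, 8.12, 8.12, 8.12, 8.12, 8.12, 8.12, 8.12], "spin": [0, 0, 0, 0, 0, 0, 0, 0, 0, 0, 0, 0, 0, 0, 0, 0], "aperture": [1, 1, 1, 1, 1, 1, 1, 1, 0.6, 0, 0, 0, 0, 0, 0, 0]}
  force: 30

```text
time: 21.0
position: [0.6146, 0.1611, 0.2226]
tool_rot: [2.221, 2.221, 0.001]
ft_force: [-2.6, -1.3, 5.5]
grip_width: 0.679
grip_force: 30.0
```

Request:
hand_motion:
  steps: {"sx": [0, 0, 0], "sy": [0, 0, 0], "sz": [0, 0, 0], "spin": [0, 0, 0], "aperture": [0, 0, 0]}

```text
time: 21.3
position: [0.6146, 0.1611, 0.2226]
tool_rot: [2.221, 2.221, 0.001]
ft_force: [-2.2, 0.0, 5.2]
grip_width: 0.68
grip_force: 30.0
```

Converted, 0.173 m is 6.92, -0.124 m is -4.96.

Request:
hand_motion:
  steps: {"sx": [0, 0, 0, 0, 0, 0.6, 1.6, 2.8, 4, 5.2, 6.2, 6.92, 6.92, 6.92, 6.92, 6.92, 6.92, 6.92, 6.92, 6.92], "sy": [0, 0, 0, 0, 0, -0.4, -1.2, -2, -2.8, -3.6, -4.4, -4.96, -4.96, -4.96, -4.96, -4.96, -4.96, -4.96, -4.96, -4.96], "sz": [-0.4, -1.2, -2.4, -3.6, -4.4, -4.4, -4.4, -4.4, -4.4, -4.4, -4.4, -4.4, -4.4, -4, -3.2, -2.6, -2.2, -1.92, -1.84, -1.84], "spin": [0, 0, 0, 0, 0, 0, 0, 0, 0, 0, 0, 0, 0, 0, 0, 0, 0, 0, 0, 0], "aperture": [0, 0, 0, 0, 0, 0, 0, 0, 0, 0, 0, 0, 0, 0, 0, 0, 0, 0, 0, 0]}

```text
time: 23.3
position: [0.4907, 0.3339, 0.2677]
tool_rot: [2.222, 2.221, 0.0]
ft_force: [0.7, 0.2, -1.3]
grip_width: 0.681
grip_force: 30.0
```

Request:
hand_motion:
  steps: {"sx": [0, 0], "sy": [0, 0], "sz": [0.04, 0.04], "spin": [0, 0], "aperture": [0, 0]}

```text
time: 23.5
position: [0.4907, 0.3341, 0.2674]
tool_rot: [2.221, 2.221, 0.002]
ft_force: [0.3, 0.4, -1.4]
grip_width: 0.68
grip_force: 30.0
```

Request:
hand_motion:
  steps: {"sx": [0, 0, 0], "sy": [0, 0, 0], "sz": [0.04, 0.04, 0.04], "spin": [0, 0, 0], "aperture": [0, 0, 0]}

```text
time: 23.8
position: [0.4905, 0.334, 0.2659]
tool_rot: [2.221, 2.221, 0.0]
ft_force: [-0.3, 0.8, -2.5]
grip_width: 0.678
grip_force: 30.0
```

Request:
hand_motion:
  steps: {"sx": [0, 0, 0], "sy": [0, 0, 0], "sz": [0.04, 0.04, 0.04], "spin": [0, 0, 0], "aperture": [0, 0, 0]}

```text
time: 24.1
position: [0.4906, 0.3341, 0.2656]
tool_rot: [2.221, 2.221, 0.001]
ft_force: [-1.9, -1.3, 5.4]
grip_width: 0.681
grip_force: 30.0
```

Request:
hand_motion:
  steps: {"sx": [0, 0, 0], "sy": [0, 0, 0], "sz": [0.02, 0.02, 0.02], "spin": [0, 0, 0], "aperture": [0, 0, 0]}

```text
time: 24.4
position: [0.4906, 0.3341, 0.2656]
tool_rot: [2.221, 2.221, 0.001]
ft_force: [-2.9, -1.6, 7.5]
grip_width: 0.677
grip_force: 30.0
```

Converted, -0.07 m is -2.8, -0.155 m is -6.2.

Request:
hand_motion:
  steps: {"sx": [0, 0, 0, 0, 0, 0, 0, 0, -1.2, -2.8, -2.8, -2.8], "sy": [0, 0, 0, 0, 0, 0, 0, 0, 0, 0, 0, 0], "sz": [0, 0, 0, 0, 0, -1.2, -2.8, -4.4, -5.6, -6.2, -6.2, -6.2], "spin": [0, 0, 0, 0, 0, 0, 0, 0, 0, 0, 0, 0], "aperture": [0.8, 0.9, 1, 1, 1, 1, 1, 1, 1, 1, 1, 1]}

```text
time: 25.6
position: [0.4908, 0.2631, 0.4198]
tool_rot: [2.224, 2.219, 0.002]
ft_force: [0.1, 1.3, -0.6]
grip_width: 1.001
grip_force: 0.0
```

```bash
python3 look.py jarp .1,.118 .044,.0505
```

```text
[0.4908 0.2631 0.4198] [2.2237e+00 2.2186e+00 2.1000e-03]
.1,.118 [292, 93, 59, 61, 2807] z 0.1084 rect [491.5 334.1] [58.7 58.5] 88.4 circ [491.2 333.8] 30.0
.044,.0505 [535, 20, 41, 103, 431] z 0.0473 rect [761.2 387.3] [109.1   3.4] 81.5 circ [761.8 387.2] 54.6
.044,.0505 [275, 74, 90, 94, 3741] z 0.0465 rect [490.1 333.5] [109.1 108.7] 17.5 circ [489.9 333.2] 55.0
.044,.0505 [522, 195, 98, 40, 474] z 0.0477 rect [819.2 227.8] [126.2  40.1] 24.8 circ [826.6 211.8] 63.1
```

Request:
hand_motion:
  steps: {"sx": [-1.6, -3.6, -5.6, -7.6, -9.6, -11.6, -13.6, -15.2, -16.8, -17.96, -17.96, -17.96, -17.96], "sy": [0, 0.4, 0.4, 0.8, 0.8, 1.2, 1.2, 1.6, 1.6, 1.6, 1.6, 1.6, 1.6], "sz": [0, 0, 0, 0, 0, 0, 0, 0, 0, 0, 0, 0, 0], "spin": [0, 0, 0, 0, 0, 0, 0, 0, 0, 0, 0, 0, 0], "aperture": [1, 1, 1, 1, 1, 1, 1, 1, 1, 1, 1, 1, 1]}

```text
time: 26.95
position: [0.5313, -0.1826, 0.4185]
tool_rot: [-2.216, -2.224, -0.0]
ft_force: [0.3, 0.2, -0.2]
grip_width: 1.001
grip_force: 0.0
```

```bash
python3 look.py can2 .125,.142 .08,.1
```

```text
[ 0.5313 -0.1826  0.4185] [-2.2163e+00 -2.2243e+00 -2.0000e-04]
.125,.142 [303, 106, 37, 38, 1064] z 0.1334 rect [ 531.  -111.3] [32.6 32.7] 45.5 circ [ 531.  -111.5] 16.8
.08,.1 [292, 91, 60, 64, 1200] z 0.0948 rect [ 531.1 -111.6] [50. 50.] 58.6 circ [ 531.  -111.5] 33.0
```

Request:
hand_motion:
  steps: {"sx": [1.6, 2.92, 2.92, 2.92, 2.92, 2.92, 2.92, 2.92, 2.92, 2.92, 2.92, 2.92, 2.92, 2.92, 2.92, 2.92, 2.92, 2.92, 2.92, 2.92], "sy": [0, 0, 0, 0, 0, 0, 0, 0, 0, 0, 0, 0, 0, 0, 0, 0, 0, 0, 0, 0], "sz": [0, 0, 0.8, 2, 3.2, 4.4, 5, 5.44, 5.44, 5.44, 5.44, 5.44, 5.44, 5.44, 5.44, 5.44, 5.44, 5.44, 5.44, 5.44], "spin": [0, 0, 0, 0, 0, 0, 0, 0, 0, 0, 0, 0, 0, 0, 0, 0, 0, 0, 0, 0], "aperture": [1, 1, 1, 1, 1, 1, 1, 1, 1, 0.5, 0, 0, 0, 0, 0, 0, 0, 0, 0, 0]}
  force: 25

```text
time: 29.0
position: [0.5305, -0.112, 0.2833]
tool_rot: [2.221, 2.221, 0.0]
ft_force: [-0.5, 0.3, -1.1]
grip_width: 0.382
grip_force: 25.0
```

Request:
hand_motion:
  steps: {"sx": [0, 0, 0], "sy": [0, 0, 0], "sz": [0, 0, 0], "spin": [0, 0, 0], "aperture": [0, 0, 0]}

```text
time: 29.3
position: [0.5305, -0.112, 0.2833]
tool_rot: [2.221, 2.221, 0.0]
ft_force: [-0.0, 0.0, -0.1]
grip_width: 0.388
grip_force: 25.0
```

Converted, 0.083 m is 3.32, -0.06 m is -2.4.

Request:
hand_motion:
  steps: {"sx": [0, 0, 0, 0, 0.6, 1.8, 3.4, 5, 6.6, 8, 9.2, 10, 10.52, 10.52, 10.52, 10.52, 10.52, 10.52, 10.52, 10.52], "sy": [0, 0, 0, 0, 0.2, 0.6, 1, 1.6, 2, 2.4, 2.8, 3.2, 3.32, 3.32, 3.32, 3.32, 3.32, 3.32, 3.32, 3.32], "sz": [-0.4, -1.2, -2.4, -2.8, -2.8, -2.8, -2.8, -2.8, -2.8, -2.8, -2.8, -2.8, -2.8, -2.8, -2, -1.2, -0.6, -0.2, -0.08, -0.08], "spin": [0, 0, 0, 0, 0, 0, 0, 0, 0, 0, 0, 0, 0, 0, 0, 0, 0, 0, 0, 0], "aperture": [0, 0, 0, 0, 0, 0, 0, 0, 0, 0, 0, 0, 0, 0, 0, 0, 0, 0, 0, 0]}

```text
time: 31.3
position: [0.6135, 0.1507, 0.2851]
tool_rot: [-2.222, -2.221, 0.001]
ft_force: [0.3, 0.2, -1.9]
grip_width: 0.382
grip_force: 25.0
```

Request:
hand_motion:
  steps: {"sx": [0, 0, 0], "sy": [0, 0, 0], "sz": [0.04, 0.04, 0.04], "spin": [0, 0, 0], "aperture": [0, 0, 0]}

```text
time: 31.6
position: [0.6137, 0.1511, 0.285]
tool_rot: [2.221, 2.221, 0.002]
ft_force: [0.2, 0.3, -2.5]
grip_width: 0.386
grip_force: 25.0
```

Request:
hand_motion:
  steps: {"sx": [0, 0, 0], "sy": [0, 0, 0], "sz": [0.04, 0.04, 0.04], "spin": [0, 0, 0], "aperture": [0, 0, 0]}

```text
time: 31.9
position: [0.6135, 0.151, 0.2833]
tool_rot: [2.221, 2.221, 0.0]
ft_force: [0.5, 0.3, -2.1]
grip_width: 0.383
grip_force: 25.0
```

Converted, 0.001 m is 0.04.

Request:
hand_motion:
  steps: {"sx": [0, 0, 0], "sy": [0, 0, 0], "sz": [0.04, 0.04, 0.04], "spin": [0, 0, 0], "aperture": [0, 0, 0]}

```text
time: 32.2
position: [0.6136, 0.151, 0.2833]
tool_rot: [2.221, 2.221, 0.001]
ft_force: [-2.4, -0.1, 6.4]
grip_width: 0.385
grip_force: 25.0
```

Request:
hand_motion:
  steps: {"sx": [0, 0, 0], "sy": [0, 0, 0], "sz": [0.02, 0.02, 0.02], "spin": [0, 0, 0], "aperture": [0, 0, 0]}

```text
time: 32.5
position: [0.6136, 0.151, 0.2833]
tool_rot: [2.221, 2.221, 0.001]
ft_force: [-5.3, -0.7, 7.6]
grip_width: 0.385
grip_force: 25.0
```

Request:
hand_motion:
  steps: {"sx": [0, 0, 0, 0, 0, 0, 0, 0, 0, -1.2, -2.8, -2.8, -2.8, -2.8], "sy": [0, 0, 0, 0, 0, 0, 0, 0, 0, 0, 0, 0, 0, 0], "sz": [0, 0, 0, 0, 0, 0, -1.2, -2.8, -4.4, -5.4, -5.6, -5.6, -5.6, -5.6], "spin": [0, 0, 0, 0, 0, 0, 0, 0, 0, 0, 0, 0, 0, 0], "aperture": [0.5, 0.7, 1, 1, 1, 1, 1, 1, 1, 1, 1, 1, 1, 1]}

```text
time: 33.9
position: [0.6133, 0.0822, 0.4212]
tool_rot: [-2.219, -2.222, 0.0]
ft_force: [0.1, 0.6, -0.3]
grip_width: 0.997
grip_force: 0.0
```

```bash
python3 look.py canp .125,.142 .08,.1 .009,.017
```

Run:
```python
from h import *
a,_=ctrl.get_image("scene"); b,_=ctrl.get_image("side")
cv2.imwrite("pics/end.png",np.vstack([cv2.resize(a[90:360,60:460],(444,300)),cv2.resize(b[110:310,200:496],(444,300))])[...,::-1])
```

```text
[0.6133 0.0822 0.4212] [-2.2190e+00 -2.2222e+00  1.0000e-04]
.125,.142 [304, 108, 37, 38, 1039] z 0.1333 rect [614.2 151.4] [32.9 33.1] 56.1 circ [614.  151.4] 16.9
.08,.1 [293, 93, 60, 63, 1170] z 0.0948 rect [614.1 151.4] [50. 50.] 58.5 circ [614.  151.3] 33.0
.009,.017 [125, 9, 153, 16, 312] z 0.0129 rect [468.3 268.8] [184.6  15.8] 4.3 circ [467.7 276.7] 92.3
.009,.017 [266, 64, 108, 112, 1190] z 0.0132 rect [613.5 151.4] [120.1 120.3] 13.6 circ [613.3 151.3] 83.6
```

View pics/end.png

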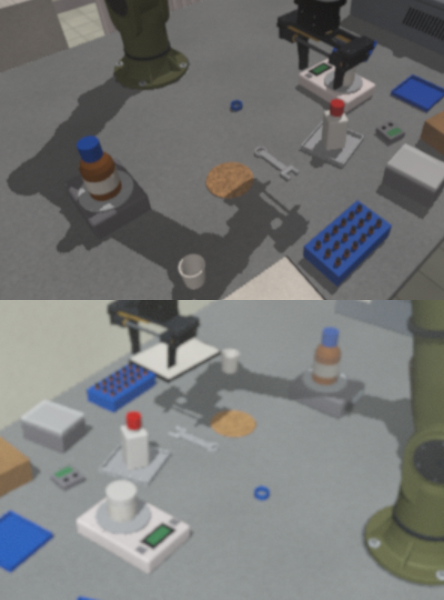

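Both views show amber upright on the stirrer (90,170), canister in the tray (335,130) and jar on the balance (121,500 in the lower view). The mat is empty and the bystanders have not moved.

```bash
python3 -c "
from bench import ctrl
print(ctrl.close_job())"
```

```text
the job is handed in; nothing more can be done
None
```

The job is handed in at about 34 s: the amber bottle stands on the stirrer, the jar on the balance pan and the square bottle in the tray, each upright, within about 1.5 mm of centre and let go; the mat is empty again and the wrench, beaker and timer were left alone.

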